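# Stage reagent bottles by height

## Robot

A 6-joint arm with a two-finger parallel gripper is mounted at the origin on the work surface. World frame = base frame: x ahead of the robot, y to its left, z up, the work surface at z = 0. Lengths are in m, angles in rad, forces in N, time in s.
With the tool pointing down it reaches from about 0.25 to 0.725 m from the base axis. Payload 9.7 kg.
Tool frame: the origin (TCP) lies between the finger pads; the fingertips stand 17 mm ahead of it and the grasp point (between the pads) lies 2 mm behind it (nose_length is the z of the fingertips in the tool frame, in m); z points along the fingers, y is the line along which they close (so a half turn about z gives the same grasp; the last joint's range is limited). The gripper opens to 85 mm and grips with 20 to 120 N. Pads are 22 mm wide; open, the fingers measure 114 mm over their backs; the gripper's body (76 mm by 85 mm) begins 54 mm behind the grasp point. The pads swing forward as they close: fully open they stand 13 mm farther back than shut.
Start: joints at [-1.216, 0.087, 0.176, 1.66, 0, 1.571], TCP at [0.191, -0.516, 0.248] pointing down, gripper open.
Joint ranges: [-3.13, 3.13], [-0.85, 1.81], [-1.15, 1.24], [-2.2, 2.28], [-1.44, 1.52], [-3.14, 3.14]. Speed limits (rad/s): [2.22, 2.22, 2.57, 3.14, 3.14, 3.14].

## Interface

Orientations are given as a unit quaternion [w, x, y, z].
In Python, from rig import * gives the robot as it stands.
- The arm moves only by the tool apply_moves, never from a script. Its argument "series" is a list of rows, each an object of numbers: "fingers": the opening, from -1 (shut) to 1 (fully open); "x", "y", "z": the shift along the tool's x, y, z in units of 60 mm (1.0 is 60 mm); "twist": the turn about the tool's z in units of 6 degrees (1.0 is 6 degrees). In form: [{"fingers": .., "x": .., "y": .., "z": .., "twist": ..}, ...]. A call has exactly 5 rows; each row shifts and turns the commanded pose from where the row before left it, along the tool's axes as they then stand; what a row does not reach is not made up. A row lasts 1/8 s, in which the tool goes at most 62.5 mm and 10.7 degrees, less where a joint would pass 70% of its speed; a pose out of reach is approached as far as the arm can. A call is refused whole if a number of a shift passes 1 or a number of a turn 1, either way. A call with a gripper value outside its range is refused whole. The fingers move at their own pace and stop on an object; the grip force is fixed at half the most. Time passes only in rows, so rows that do not move let the fingers close, or fill a call up. It gives the time, the measured TCP pose, the force, the opening and the grip force at its end, in the units of the state.
- read_state(): the state, without advancing time (a new reading comes with each control period).
- capture(name): name is "scene" or "top"; returns a dict with "img" (384x512x3 uint8, red, green, blue), "fov_y" (degrees; the focal length in pixels is half the picture's height over the tangent of half this angle, whatever the lens; pixels are square), "cx", "cy" (the principal point, pixels), "world_to_cam" (4x4, takes a point from world to camera coordinates). Camera axes: x right, y down, z forward; pixel columns grow to the right and rows downward; lengths in m; the calibration is good to about 2 mm. A picture is of the moment at which its call begins. There is no depth.
- job_done(): hands the job in; it is judged then, once.
The state is a dict: "time_s": time; "joint_positions": joint angles; "joint_velocities": joint speeds; "tau": joint torques, N m; "ee_pos": TCP position; "eef_rot": TCP orientation; "force": force on the tool from outside, world axes, zero at the start; "wrist_torque": the same for the moment, N m; "gripper_width": finger opening in m; "grip_force": force on a finger pad.
Only numpy, scipy, OpenCV 4.12 (cv2) and the standard library are available. Lean on these libraries where they do the work, as an engineer would, in place of code of your own. Each camera call takes 0.05 s, during which the arm holds its last target. There are 200 camera calls.

## Task

Line up the four amber reagent bottles on the row of round spots in order of height, one bottle standing centred on each spot: the tallest at the end by the green block, going down to the shortest at the end by the grey block. Keep the bottles upright all the time and let go of them at the end.

Things in the scene. Friction and masses are not known exactly. Their poses are not given: they have to be found in the camera images.
- bottle_blue: loose tallest reagent bottle: round amber glass body with a pale paper label and a blue screw cap, 44 mm in diameter, 104 mm tall overall (straight side up to 75 mm, cap 35 mm wide on top); stands upright on the bench at the start; origin at the centre of its underside, z up its axis; 150 g, give or take a third
- bottle_yellow: loose second tallest reagent bottle: round amber glass body with a pale paper label and a yellow screw cap, 40 mm in diameter, 88 mm tall overall (straight side up to 63 mm, cap 32 mm wide on top); stands upright on the bench at the start; origin at the centre of its underside, z up its axis; 110 g, give or take a third
- bottle_red: loose third tallest reagent bottle: round amber glass body with a pale paper label and a red screw cap, 36 mm in diameter, 72 mm tall overall (straight side up to 52 mm, cap 29 mm wide on top); stands upright on the bench at the start; origin at the centre of its underside, z up its axis; 75 g, give or take a third
- bottle_black: loose shortest reagent bottle: round amber glass body with a pale paper label and a black screw cap, 32 mm in diameter, 56 mm tall overall (straight side up to 40 mm, cap 26 mm wide on top); stands upright on the bench at the start; origin at the centre of its underside, z up its axis; 50 g, give or take a third
- spot_a: fixed spot at the end of the row at the robot's left (+y side): black-rimmed grey disc 60 mm across with a black centre dot, on an aluminium strip (70 x 420 x 6 mm). The four spots form a straight row, 80 mm apart, roughly along y. Origin at the disc's centre, 6 mm above the bench; its top, where a bottle stands, is 2 mm higher; y axis along the row
- spot_b: fixed spot second in the row counted from the robot's left: black-rimmed grey disc 60 mm across with a black centre dot, on an aluminium strip (70 x 420 x 6 mm). The four spots form a straight row, 80 mm apart, roughly along y. Origin at the disc's centre, 6 mm above the bench; its top, where a bottle stands, is 2 mm higher; y axis along the row
- spot_c: fixed spot third in the row counted from the robot's left: black-rimmed grey disc 60 mm across with a black centre dot, on an aluminium strip (70 x 420 x 6 mm). The four spots form a straight row, 80 mm apart, roughly along y. Origin at the disc's centre, 6 mm above the bench; its top, where a bottle stands, is 2 mm higher; y axis along the row
- spot_d: fixed spot at the end of the row at the robot's right (-y side): black-rimmed grey disc 60 mm across with a black centre dot, on an aluminium strip (70 x 420 x 6 mm). The four spots form a straight row, 80 mm apart, roughly along y. Origin at the disc's centre, 6 mm above the bench; its top, where a bottle stands, is 2 mm higher; y axis along the row
- block_green: fixed green block 50 x 18 x 30 mm high at one end of the strip, 70 mm beyond the centre of the end spot; it marks the end for the tallest bottle and may be at the left or the right end; origin at the centre of its underside, 6 mm above the bench
- block_grey: fixed grey block of the same size at the other end of the strip, 70 mm beyond that end's spot; it marks the end for the shortest bottle; origin at the centre of its underside, 6 mm above the bench

How it is judged:
By the outcome, as a careful person would: the job done as asked, in the order asked, and still so for the second after the job is handed in, with the robot touching nothing.
It also fails if it takes over 96 s, if anything falls off the work surface, if the arm or the gripper's body presses on something with over 40 N, if the wrist force passes 120 N, or if a joint passes its speed limit or range.

## Working session

There is one attempt and no reset: what is moved stays moved. The work goes in short steps, Python scripts to look and compute and a tool call to move; the robot and the scene stay as the last step left them, time stands still between calls to the robot, and variables do not carry over. Pictures are saved under pics/ and viewed, at most 14 in all, crops included, and the job is handed in when it is done.

Besides the shell and the picture viewer there is one more tool, called after "Emit:" as a command line: name --argument value ..., lists and objects as JSON in quotes. apply_moves: Moves the arm, as the interface text tells. Its arguments: {"type":"object","properties":{"series":{"type":"array"}},"required":["series"]}

```bash
ls; mkdir -p pics
python3 - <<'E'
from rig import *
import cv2,numpy as np,pickle
s=read_state();print(s)
for n in("scene","top"):
    c=capture(n);pickle.dump(c,open(f'{n}0.pkl','wb'))
    cv2.imwrite(f'pics/{n}0.png',cv2.resize(c['img'][:,:,::-1],(800,600),interpolation=cv2.INTER_CUBIC))
    print(n,c['fov_y'],c['cx'],c['cy'],np.round(c['world_to_cam'],4).tolist())
E
```

```text
pics
{'time_s': 0.0, 'joint_positions': array([-1.21600852e+00,  8.74632723e-02,  1.75127854e-01,  1.65979416e+00,
       -2.17988454e-05,  1.57081152e+00]), 'joint_velocities': array([-0.00017981, -0.00039035,  0.00011766,  0.00109787, -0.00104239,
       -0.00049485]), 'tau': array([-4.07360101e-03, -5.20383704e+01,  4.64808440e+01,  1.58154778e-02,
       -1.40964717e-04,  2.23879351e-05]), 'ee_pos': array([ 0.1909882 , -0.51555491,  0.24757807]), 'eef_rot': array([-6.54241392e-04,  9.84308040e-01,  1.76457468e-01, -1.28369690e-04]), 'force': array([ 0.91124556, -0.44825322,  1.00462183]), 'wrist_torque': array([-0.00678663,  0.02215514,  0.04428424]), 'grip_force': 0.0, 'gripper_width': 0.08546646570323921}
scene 43.70010607141511 260.61454868628266 188.49452894996068 [[0.1984, 0.98, 0.0178, -0.1066], [0.6756, -0.1236, -0.7269, -0.3382], [-0.7101, 0.1562, -0.6865, 1.4016], [0.0, 0.0, 0.0, 1.0]]
top 50.70806777876377 255.21079219622172 186.24861245191042 [[-0.024, -0.9993, -0.0273, 0.0353], [-0.996, 0.0263, -0.0858, 0.5801], [0.0864, 0.0251, -0.9959, 0.8629], [0.0, 0.0, 0.0, 1.0]]
```

View pics/scene0.png

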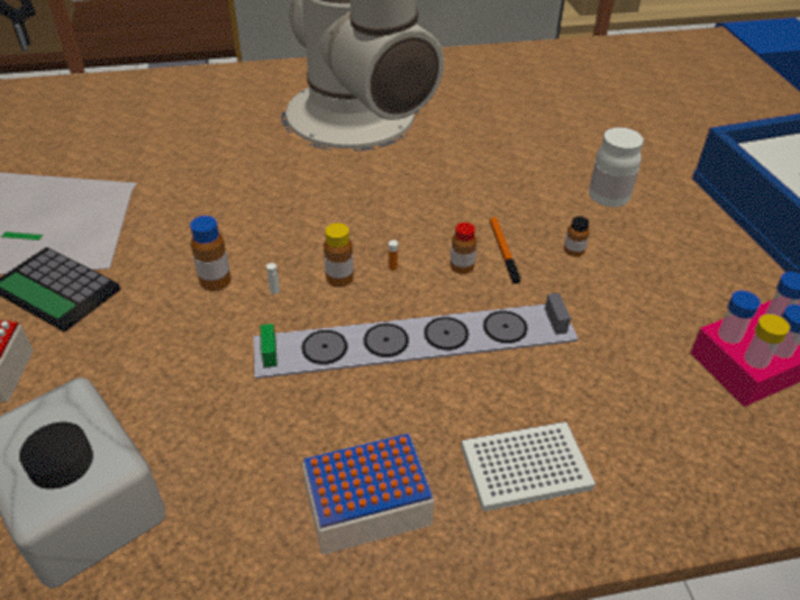

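View pics/top0.png

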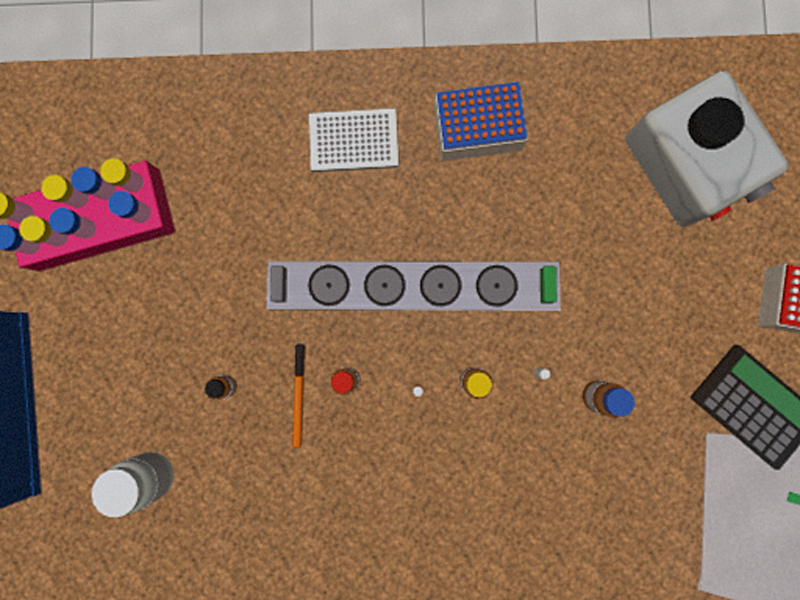

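The scene view shows the bottles in one row: blue (208,250), yellow (338,255), red (463,248) and black (578,236). The green block is at the left (265,345), which is −y. In the top view the caps are at (620,402), (479,384), (343,382) and (214,388), and the spots run from x=329 to 497 at y=286. Next I'll take enlarged crops.

Run:
```python
import cv2,numpy as np,pickle
T=pickle.load(open('top0.pkl','rb'))['img'][:,:,::-1];S=pickle.load(open('scene0.pkl','rb'))['img'][:,:,::-1]
def row(I,cs,h,w=40,k=5):
    r=[]
    for x,y in cs:
        c=cv2.resize(I[y-h//2:y+h//2,x-w//2:x+w//2],None,fx=k,fy=k,interpolation=cv2.INTER_CUBIC)
        for i in range(0,w,10): cv2.line(c,(i*k,0),(i*k,4),(0,255,0),1)
        for i in range(0,h,10): cv2.line(c,(0,i*k),(4,i*k),(0,255,0),1)
        r.append(c)
    return np.hstack(r)
tb=[(390,255),(306,246),(222,244),(140,248)];sb=[(132,160),(217,163),(297,158),(370,150)]
cv2.imwrite('pics/m1.png',np.vstack([row(T,tb,50),row(S,sb,60)]))
ts=[(318,183),(282,183),(246,183),(210,183)];ss=[(208,222),(247,217),(286,213),(323,209)]
cv2.imwrite('pics/m2.png',np.vstack([row(T,ts,50),row(S,ss,50)]))
```

```text
(no output)
```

View pics/m1.png

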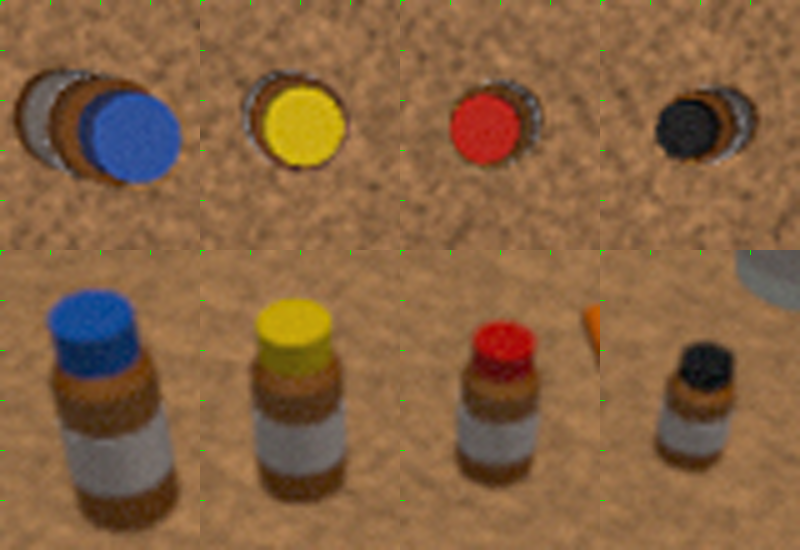

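View pics/m2.png

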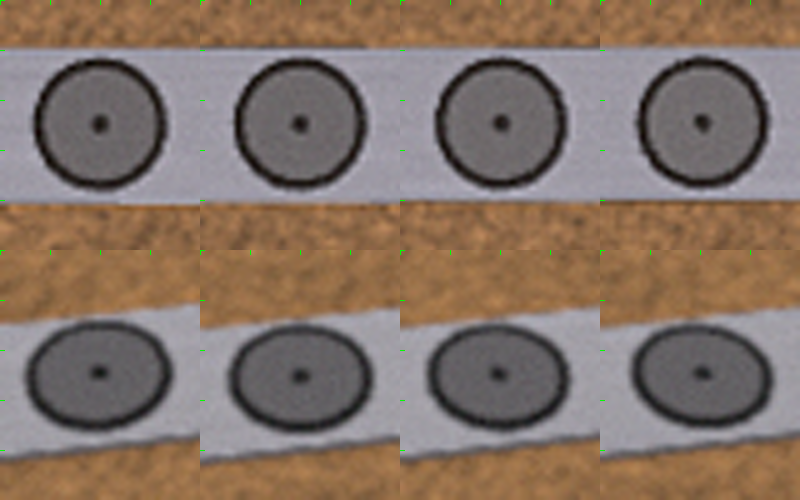

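In the crops the cap-top centres in the top view are blue (137,137), yellow (304,125), red (486,129) and black (687,129). In the scene row they are (92,318), (294,324), (504,342) and (707,361). The spot dots are at y≈124 in the top row and y≈374 in the scene row.

```bash
cat > h.py <<'E'
import cv2,numpy as np,pickle
C={n:pickle.load(open(f'{n}0.pkl','rb')) for n in('top','scene')}
def P(n):
    c=C[n];f=192/np.tan(np.radians(c['fov_y']/2))
    K=np.array([[f,0,c['cx']],[0,f,c['cy']],[0,0,1]]);return K@c['world_to_cam'][:3]
def tri(a,b):
    X=cv2.triangulatePoints(P('top'),P('scene'),np.float64(a).reshape(2,1),np.float64(b).reshape(2,1)).ravel();return X[:3]/X[3]
def ray(n,p,z):
    M=P(n);H=np.c_[M[:,0],M[:,1],M[:,2]*z+M[:,3]];q=np.linalg.solve(H,[*p,1]);return q[:2]/q[2]
E
python3 - <<'E'
from h import *
def run(names,tc,th,tm,sc,sh,sm,off,zs):
    for i,n in enumerate(names):
        f=lambda m,c,h,o:((m[0]-200*i+.5)/5-.5+c[0]-20,(m[1]-o+.5)/5-.5+c[1]-h//2)
        a=f(tm[i],tc[i],th,0);b=f(sm[i],sc[i],sh,off)
        print(n,np.round(tri(a,b),4),'top@z',np.round(ray('top',a,zs[i]),4),'scene@z',np.round(ray('scene',b,zs[i]),4))
tb=[(390,255),(306,246),(222,244),(140,248)];sb=[(132,160),(217,163),(297,158),(370,150)]
run(['blue','yel','red','blk'],tb,50,[(137,137),(304,125),(486,129),(687,129)],sb,60,[(92,318),(294,324),(504,342),(707,361)],250,[.104,.088,.072,.056])
ts=[(318,183),(282,183),(246,183),(210,183)];ss=[(208,222),(247,217),(286,213),(323,209)]
run('dcba',ts,50,[(100,124),(300,124),(501,123),(703,123)],ss,50,[(100,373),(301,377),(498,374),(703,373)],250,[.008]*4)
E
```

```text
blue [ 0.4283 -0.2543  0.1043] top@z [ 0.4282 -0.2544] scene@z [ 0.4278 -0.2544]
yel [ 0.4532 -0.0811  0.0885] top@z [ 0.4532 -0.0807] scene@z [ 0.4524 -0.0815]
red [0.4585 0.0968 0.0717] top@z [0.4587 0.0973] scene@z [0.4589 0.0962]
blk [0.4531 0.2716 0.0553] top@z [0.4534 0.272 ] scene@z [0.4541 0.2706]
d [ 0.5869 -0.1183  0.0102] top@z [ 0.5872 -0.1181] scene@z [ 0.5848 -0.1185]
c [ 0.5891 -0.0387  0.0093] top@z [ 0.5893 -0.038 ] scene@z [ 0.5878 -0.039 ]
b [0.5915 0.0409 0.0102] top@z [0.5919 0.042 ] scene@z [0.5894 0.0409]
a [0.5937 0.1211 0.0098] top@z [0.5941 0.1219] scene@z [0.592  0.1214]
```

Heights and spacing agree with the text. I'll close the fingers along x, which means a yaw of about 91.7°. Now I move over the blue bottle.

Emit:
apply_moves --series '[{"fingers": 1, "x": 0.52, "y": -0.27, "z": 0.1, "twist": 0}, {"fingers": 1, "x": 0.52, "y": -0.27, "z": 0.1, "twist": 0}, {"fingers": 1, "x": 0.52, "y": -0.27, "z": 0.1, "twist": 0}, {"fingers": 1, "x": 0.52, "y": -0.27, "z": 0.1, "twist": 0}, {"fingers": 1, "x": 0.52, "y": -0.27, "z": 0.1, "twist": 0}]'

```text
time_s: 0.72
ee_pos: [0.3097, -0.3846, 0.2178]
eef_rot: [-0.0, 0.984, 0.176, -0.0]
force: [0.5, -0.2, -0.3]
gripper_width: 0.085
grip_force: 0.0
```

Emit:
apply_moves --series '[{"fingers": 1, "x": 0.52, "y": -0.27, "z": 0, "twist": 0}, {"fingers": 1, "x": 0.52, "y": -0.27, "z": 0, "twist": 0}, {"fingers": 1, "x": 0.52, "y": -0.27, "z": 0, "twist": 0}, {"fingers": 1, "x": 0.52, "y": -0.27, "z": 0, "twist": 0}, {"fingers": 1, "x": 0.52, "y": -0.27, "z": 0, "twist": 0}]'

```text
time_s: 1.35
ee_pos: [0.4279, -0.2544, 0.218]
eef_rot: [-0.0, 0.984, 0.176, -0.0]
force: [-0.5, -0.8, -1.2]
gripper_width: 0.0854
grip_force: 0.0
```

Emit:
apply_moves --series '[{"fingers": 1, "x": 0, "y": 0, "z": 0, "twist": -1}, {"fingers": 1, "x": 0, "y": 0, "z": 0, "twist": -1}, {"fingers": 1, "x": 0, "y": 0, "z": 0, "twist": -1}, {"fingers": 1, "x": 0, "y": 0, "z": 0, "twist": -1}, {"fingers": 1, "x": 0, "y": 0, "z": 0, "twist": -1}]'

```text
time_s: 1.98
ee_pos: [0.4272, -0.2553, 0.2179]
eef_rot: [-0.0, 0.904, 0.427, -0.0]
force: [-0.5, 0.3, 0.3]
gripper_width: 0.0854
grip_force: 0.0
```

Emit:
apply_moves --series '[{"fingers": 1, "x": 0, "y": 0, "z": 0, "twist": -1}, {"fingers": 1, "x": 0, "y": 0, "z": 0, "twist": -1}, {"fingers": 1, "x": 0, "y": 0, "z": 0, "twist": -1}, {"fingers": 1, "x": 0, "y": 0, "z": 0, "twist": -1}, {"fingers": 1, "x": 0, "y": 0, "z": 0, "twist": -1}]'

```text
time_s: 2.6
ee_pos: [0.4272, -0.2554, 0.2179]
eef_rot: [-0.0, 0.763, 0.646, -0.0]
force: [-1.2, -0.1, -0.5]
gripper_width: 0.0854
grip_force: 0.0
```

Emit:
apply_moves --series '[{"fingers": 1, "x": 0, "y": 0, "z": 0, "twist": -1}, {"fingers": 1, "x": 0, "y": 0, "z": 0, "twist": -0.9}, {"fingers": 1, "x": 0, "y": 0, "z": 0, "twist": 0}, {"fingers": 1, "x": 0, "y": 0, "z": 0, "twist": 0}, {"fingers": 1, "x": 0, "y": 0, "z": 0, "twist": 0}]'

```text
time_s: 3.22
ee_pos: [0.4273, -0.2554, 0.2182]
eef_rot: [-0.0, 0.697, 0.717, -0.0]
force: [0.4, -0.5, -0.2]
gripper_width: 0.0854
grip_force: 0.0
```

```bash
cat > go.py <<'E'
from rig import *
import numpy as np,sys
from scipy.spatial.transform import Rotation as R
T={'blue':(.428,-.2544,.056),'yel':(.4528,-.0811,.042),'red':(.4587,.0968,.035),'blk':(.4536,.2714,.026),
'd':(.5862,-.1183,.0645),'c':(.5884,-.0386,.0505),'b':(.5908,.0414,.0435),'a':(.5932,.1217,.0345)}
s=read_state();w,x,y,z=s['eef_rot'];r=R.from_quat([x,y,z,w]);p=s['ee_pos']
M=r.as_matrix();print('t',s['time_s'],'p',np.round(p,4),'yaw',np.degrees(np.arctan2(M[1,0],M[0,0])).round(2),'tilt',np.degrees(np.arccos(-M[2,2])).round(2),'w',round(s['gripper_width'],4),'gf',s['grip_force'],'F',np.round(s['force'],1),'q',np.round(s['joint_positions'],2))
for n in sys.argv[1:]:
    u=M.T@(np.array(T[n])-p)/.06;print(n,'units to go x y z:',np.round(u,3))
E
python3 go.py blue
```

```text
t 3.225 p [ 0.4273 -0.2554  0.2182] yaw 91.66 tilt 0.01 w 0.0854 gf 0.0 F [ 0.4 -0.5 -0.2] q [-0.54 -0.05 -0.02  1.6   0.    1.  ]
blue units to go x y z: [0.017 0.012 2.703]
```

Emit:
apply_moves --series '[{"fingers": 1, "x": 0.02, "y": 0.01, "z": 0.6, "twist": 0}, {"fingers": 1, "x": 0, "y": 0, "z": 0.6, "twist": 0}, {"fingers": 1, "x": 0, "y": 0, "z": 0.6, "twist": 0}, {"fingers": 1, "x": 0, "y": 0, "z": 0.5, "twist": 0}, {"fingers": 1, "x": 0, "y": 0, "z": 0.4, "twist": 0}]'

```text
time_s: 3.85
ee_pos: [0.4276, -0.254, 0.0549]
eef_rot: [-0.0, 0.697, 0.717, -0.0]
force: [0.0, -0.3, 0.4]
gripper_width: 0.0856
grip_force: 0.0
```

Emit:
apply_moves --series '[{"fingers": -1, "x": 0, "y": 0, "z": 0, "twist": 0}, {"fingers": -1, "x": 0, "y": 0, "z": 0, "twist": 0}, {"fingers": -1, "x": 0, "y": 0, "z": 0, "twist": 0}, {"fingers": -1, "x": 0, "y": 0, "z": 0, "twist": 0}, {"fingers": -1, "x": 0, "y": 0, "z": 0, "twist": 0}]'

```text
time_s: 4.47
ee_pos: [0.4285, -0.2547, 0.0579]
eef_rot: [0.001, 0.696, 0.718, 0.0]
force: [-3.2, 1.1, 6.7]
gripper_width: 0.0425
grip_force: 61.2
```

```bash
python3 go.py blue d
```

```text
t 4.475 p [ 0.4285 -0.2547  0.0579] yaw 91.72 tilt 0.12 w 0.0425 gf 61.212855535559356 F [-3.2  1.1  6.7] q [-0.54 -0.03 -0.31  1.29 -0.    1.  ]
blue units to go x y z: [ 0.005 -0.007  0.032]
d units to go x y z: [ 2.193  2.696 -0.108]
```

Emit:
apply_moves --series '[{"fingers": -1, "x": 0, "y": 0, "z": -0.2, "twist": 0}, {"fingers": -1, "x": 0, "y": 0, "z": -0.3, "twist": 0}, {"fingers": -1, "x": 0, "y": 0, "z": -0.3, "twist": 0}, {"fingers": -1, "x": 0, "y": 0, "z": -0.2, "twist": 0}, {"fingers": -1, "x": 0, "y": 0, "z": 0, "twist": 0}]'

```text
time_s: 5.1
ee_pos: [0.4285, -0.2545, 0.1176]
eef_rot: [0.001, 0.696, 0.718, 0.0]
force: [0.1, -0.2, -1.5]
gripper_width: 0.0426
grip_force: 61.0
```

```bash
python3 go.py d
python3 - <<'E'
from rig import *
import cv2,numpy as np
c=capture('scene')['img'][:,:,::-1][60:260,60:310]
cv2.imwrite('pics/l1.png',cv2.resize(c,None,fx=3,fy=3,interpolation=cv2.INTER_CUBIC))
E
```

```text
t 5.1 p [ 0.4285 -0.2545  0.1176] yaw 91.73 tilt 0.12 w 0.0426 gf 60.96342287957668 F [ 0.1 -0.2 -1.5] q [-0.54 -0.05 -0.21  1.4   0.    1.  ]
d units to go x y z: [2.191 2.694 0.887]
```

View pics/l1.png

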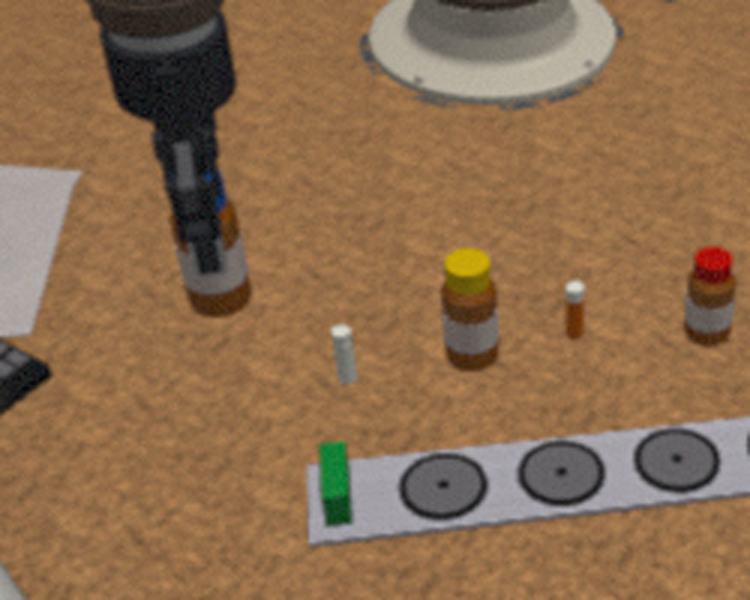

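The picture shows the blue bottle hanging upright in the fingers at (215,250). Now I carry it to spot d.

Emit:
apply_moves --series '[{"fingers": -1, "x": 0.3, "y": 0.4, "z": 0, "twist": 0}, {"fingers": -1, "x": 0.5, "y": 0.6, "z": 0, "twist": 0}, {"fingers": -1, "x": 0.6, "y": 0.7, "z": 0, "twist": 0}, {"fingers": -1, "x": 0.5, "y": 0.6, "z": 0, "twist": 0}, {"fingers": -1, "x": 0.29, "y": 0.39, "z": 0, "twist": 0}]'

```text
time_s: 5.78
ee_pos: [0.5862, -0.1162, 0.115]
eef_rot: [-0.001, 0.696, 0.718, -0.0]
force: [0.2, -0.2, -1.8]
gripper_width: 0.0426
grip_force: 61.2
```

Emit:
apply_moves --series '[{"fingers": -1, "x": 0, "y": 0, "z": 0.2, "twist": 0}, {"fingers": -1, "x": 0, "y": 0, "z": 0.25, "twist": 0}, {"fingers": -1, "x": 0, "y": 0, "z": 0.2, "twist": 0}, {"fingers": -1, "x": 0, "y": 0, "z": 0.1, "twist": 0}, {"fingers": -1, "x": 0, "y": 0, "z": 0, "twist": 0}]'

```text
time_s: 6.4
ee_pos: [0.5848, -0.1184, 0.0709]
eef_rot: [-0.0, 0.697, 0.717, -0.0]
force: [0.5, -0.1, -1.3]
gripper_width: 0.0426
grip_force: 61.3
```

```bash
python3 go.py d
```

```text
t 6.4 p [ 0.5848 -0.1184  0.0709] yaw 91.69 tilt 0.04 w 0.0426 gf 61.316059031523764 F [ 0.5 -0.1 -1.3] q [-0.2   0.2  -0.04  1.33  0.    1.34]
d units to go x y z: [0.001 0.023 0.107]
```

Emit:
apply_moves --series '[{"fingers": -1, "x": 0, "y": 0.02, "z": 0.03, "twist": 0}, {"fingers": -1, "x": 0, "y": 0, "z": 0.03, "twist": 0}, {"fingers": -1, "x": 0, "y": 0, "z": 0.01, "twist": 0}, {"fingers": -1, "x": 0, "y": 0, "z": 0, "twist": 0}, {"fingers": -1, "x": 0, "y": 0, "z": 0, "twist": 0}]'

```text
time_s: 7.02
ee_pos: [0.5865, -0.118, 0.0672]
eef_rot: [0.0, 0.696, 0.718, 0.0]
force: [-0.1, 0.2, -1.0]
gripper_width: 0.0425
grip_force: 61.3
```

```bash
python3 go.py d
```

```text
t 7.025 p [ 0.5865 -0.118   0.0672] yaw 91.73 tilt 0.01 w 0.0425 gf 61.31115169264376 F [-0.1  0.2 -1. ] q [-0.2   0.21 -0.04  1.32  0.    1.34]
d units to go x y z: [-0.005 -0.006  0.044]
```

Emit:
apply_moves --series '[{"fingers": -1, "x": 0, "y": 0, "z": 0.01, "twist": 0}, {"fingers": -1, "x": 0, "y": 0, "z": 0.01, "twist": 0}, {"fingers": -1, "x": 0, "y": 0, "z": 0, "twist": 0}, {"fingers": -1, "x": 0, "y": 0, "z": 0, "twist": 0}, {"fingers": -1, "x": 0, "y": 0, "z": 0, "twist": 0}]'

```text
time_s: 7.65
ee_pos: [0.5865, -0.118, 0.0661]
eef_rot: [0.0, 0.696, 0.718, 0.0]
force: [-0.3, -0.0, 2.1]
gripper_width: 0.0425
grip_force: 61.5
```

```bash
python3 go.py d
```

```text
t 7.65 p [ 0.5865 -0.118   0.0661] yaw 91.72 tilt 0.01 w 0.0425 gf 61.48136037401855 F [-0.3 -0.   2.1] q [-0.2   0.21 -0.04  1.32 -0.    1.34]
d units to go x y z: [-0.005 -0.006  0.026]
```

Contact is at the predicted height. Release and rise.

Emit:
apply_moves --series '[{"fingers": 1, "x": 0, "y": 0, "z": 0, "twist": 0}, {"fingers": 1, "x": 0, "y": 0, "z": 0, "twist": 0}, {"fingers": 1, "x": 0, "y": 0, "z": 0, "twist": 0}, {"fingers": 1, "x": 0, "y": 0, "z": 0, "twist": 0}, {"fingers": 1, "x": 0, "y": 0, "z": 0, "twist": 0}]'

```text
time_s: 8.28
ee_pos: [0.5865, -0.118, 0.0658]
eef_rot: [-0.0, 0.696, 0.718, -0.0]
force: [-0.4, -1.1, 0.1]
gripper_width: 0.0859
grip_force: 0.0
```

Emit:
apply_moves --series '[{"fingers": 1, "x": 0, "y": 0, "z": -0.3, "twist": 0}, {"fingers": 1, "x": 0, "y": 0, "z": -0.5, "twist": 0}, {"fingers": 1, "x": 0, "y": 0, "z": -0.6, "twist": 0}, {"fingers": 1, "x": 0, "y": 0, "z": -0.3, "twist": 0}, {"fingers": 1, "x": 0, "y": 0, "z": 0, "twist": 0}]'

```text
time_s: 8.9
ee_pos: [0.5872, -0.1181, 0.1694]
eef_rot: [0.001, 0.696, 0.718, 0.001]
force: [-0.1, 0.0, -0.7]
gripper_width: 0.0852
grip_force: 0.0
```

```bash
python3 go.py yel
```

```text
t 8.9 p [ 0.5872 -0.1181  0.1694] yaw 91.73 tilt 0.15 w 0.0852 gf 0.0 F [-0.1  0.  -0.7] q [-0.2   0.19  0.13  1.52  0.    1.34]
yel units to go x y z: [ 0.685 -2.225  2.118]
```

Emit:
apply_moves --series '[{"fingers": 1, "x": 0.15, "y": -0.5, "z": 0, "twist": 0}, {"fingers": 1, "x": 0.2, "y": -0.7, "z": 0, "twist": 0}, {"fingers": 1, "x": 0.2, "y": -0.7, "z": 0, "twist": 0}, {"fingers": 1, "x": 0.13, "y": -0.32, "z": 0, "twist": 0}, {"fingers": 1, "x": 0, "y": 0, "z": 0, "twist": 0}]'

```text
time_s: 9.52
ee_pos: [0.4511, -0.0809, 0.167]
eef_rot: [-0.0, 0.696, 0.718, -0.0]
force: [0.8, -0.0, 0.8]
gripper_width: 0.0855
grip_force: 0.0
```

```bash
python3 go.py yel
```

```text
t 9.525 p [ 0.4511 -0.0809  0.167 ] yaw 91.74 tilt 0.05 w 0.0855 gf 0.0 F [ 0.8 -0.   0.8] q [-0.18 -0.15 -0.21  1.51  0.    1.36]
yel units to go x y z: [-0.004  0.03   2.084]
```

Emit:
apply_moves --series '[{"fingers": 1, "x": 0, "y": 0.02, "z": 0.5, "twist": 0}, {"fingers": 1, "x": 0, "y": 0, "z": 0.6, "twist": 0}, {"fingers": 1, "x": 0, "y": 0, "z": 0.6, "twist": 0}, {"fingers": 1, "x": 0, "y": 0, "z": 0.38, "twist": 0}, {"fingers": 1, "x": 0, "y": 0, "z": 0, "twist": 0}]'

```text
time_s: 10.15
ee_pos: [0.4524, -0.0811, 0.0407]
eef_rot: [-0.002, 0.696, 0.718, -0.001]
force: [0.7, 0.1, -0.2]
gripper_width: 0.0851
grip_force: 0.0
```

Emit:
apply_moves --series '[{"fingers": -1, "x": 0, "y": 0, "z": 0, "twist": 0}, {"fingers": -1, "x": 0, "y": 0, "z": 0, "twist": 0}, {"fingers": -1, "x": 0, "y": 0, "z": 0, "twist": 0}, {"fingers": -1, "x": 0, "y": 0, "z": 0, "twist": 0}, {"fingers": -1, "x": 0, "y": 0, "z": 0, "twist": 0}]'

```text
time_s: 10.78
ee_pos: [0.4539, -0.0813, 0.0442]
eef_rot: [0.001, 0.696, 0.718, 0.0]
force: [-2.8, -0.6, 5.6]
gripper_width: 0.0386
grip_force: 60.3
```

Emit:
apply_moves --series '[{"fingers": -1, "x": 0, "y": 0, "z": -0.2, "twist": 0}, {"fingers": -1, "x": 0, "y": 0, "z": -0.3, "twist": 0}, {"fingers": -1, "x": 0, "y": 0, "z": -0.3, "twist": 0}, {"fingers": -1, "x": 0, "y": 0, "z": -0.2, "twist": 0}, {"fingers": -1, "x": 0, "y": 0, "z": 0, "twist": 0}]'

```text
time_s: 11.4
ee_pos: [0.454, -0.0813, 0.1043]
eef_rot: [0.001, 0.696, 0.718, 0.001]
force: [-0.3, -0.2, -2.1]
gripper_width: 0.0386
grip_force: 60.3
```

```bash
python3 go.py c
```

```text
t 11.4 p [ 0.454  -0.0813  0.1043] yaw 91.73 tilt 0.12 w 0.0386 gf 60.345907857754355 F [-0.3 -0.2 -2.1] q [-0.18 -0.13 -0.32  1.38 -0.    1.36]
c units to go x y z: [0.645 2.259 0.902]
```

Emit:
apply_moves --series '[{"fingers": -1, "x": 0.15, "y": 0.5, "z": 0, "twist": 0}, {"fingers": -1, "x": 0.2, "y": 0.7, "z": 0, "twist": 0}, {"fingers": -1, "x": 0.2, "y": 0.7, "z": 0, "twist": 0}, {"fingers": -1, "x": 0.09, "y": 0.35, "z": 0, "twist": 0}, {"fingers": -1, "x": 0, "y": 0, "z": 0, "twist": 0}]'

```text
time_s: 12.02
ee_pos: [0.5875, -0.0382, 0.1016]
eef_rot: [-0.001, 0.696, 0.718, -0.001]
force: [0.1, -0.9, -2.1]
gripper_width: 0.0386
grip_force: 60.8
```

Emit:
apply_moves --series '[{"fingers": -1, "x": 0, "y": 0, "z": 0.3, "twist": 0}, {"fingers": -1, "x": 0, "y": 0, "z": 0.3, "twist": 0}, {"fingers": -1, "x": 0, "y": 0, "z": 0.15, "twist": 0}, {"fingers": -1, "x": 0, "y": 0, "z": 0.05, "twist": 0}, {"fingers": -1, "x": 0, "y": 0, "z": 0, "twist": 0}]'

```text
time_s: 12.65
ee_pos: [0.5871, -0.0388, 0.0552]
eef_rot: [0.0, 0.696, 0.718, 0.0]
force: [0.7, 1.5, -1.1]
gripper_width: 0.0386
grip_force: 60.8
```

```bash
python3 go.py c
```

```text
t 12.65 p [ 0.5871 -0.0388  0.0552] yaw 91.72 tilt 0.01 w 0.0386 gf 60.819450534818316 F [ 0.7  1.5 -1.1] q [-0.07  0.19 -0.08  1.3  -0.    1.47]
c units to go x y z: [0.003 0.022 0.079]
```

Emit:
apply_moves --series '[{"fingers": -1, "x": 0, "y": 0.02, "z": 0.02, "twist": 0}, {"fingers": -1, "x": 0, "y": 0, "z": 0.02, "twist": 0}, {"fingers": -1, "x": 0, "y": 0, "z": 0.01, "twist": 0}, {"fingers": -1, "x": 0, "y": 0, "z": 0, "twist": 0}, {"fingers": -1, "x": 0, "y": 0, "z": 0, "twist": 0}]'

```text
time_s: 13.28
ee_pos: [0.5884, -0.0387, 0.0523]
eef_rot: [0.0, 0.696, 0.718, 0.0]
force: [-0.6, 0.5, 0.9]
gripper_width: 0.0385
grip_force: 61.0
```

```bash
python3 go.py c
```

```text
t 13.275 p [ 0.5884 -0.0387  0.0523] yaw 91.73 tilt 0.02 w 0.0385 gf 61.01754509198145 F [-0.6  0.5  0.9] q [-0.07  0.19 -0.08  1.29  0.    1.47]
c units to go x y z: [ 0.001 -0.     0.03 ]
```

Emit:
apply_moves --series '[{"fingers": 1, "x": 0, "y": 0, "z": 0, "twist": 0}, {"fingers": 1, "x": 0, "y": 0, "z": 0, "twist": 0}, {"fingers": 1, "x": 0, "y": 0, "z": 0, "twist": 0}, {"fingers": 1, "x": 0, "y": 0, "z": 0, "twist": 0}, {"fingers": 1, "x": 0, "y": 0, "z": 0, "twist": 0}]'

```text
time_s: 13.9
ee_pos: [0.5883, -0.0387, 0.0521]
eef_rot: [-0.0, 0.696, 0.718, -0.0]
force: [-0.4, -0.2, -0.1]
gripper_width: 0.0852
grip_force: 0.0
```

Emit:
apply_moves --series '[{"fingers": 1, "x": 0, "y": 0, "z": -0.3, "twist": 0}, {"fingers": 1, "x": 0, "y": 0, "z": -0.5, "twist": 0}, {"fingers": 1, "x": 0, "y": 0, "z": -0.5, "twist": 0}, {"fingers": 1, "x": 0, "y": 0, "z": -0.3, "twist": 0}, {"fingers": 1, "x": 0, "y": 0, "z": 0, "twist": 0}]'

```text
time_s: 14.52
ee_pos: [0.589, -0.0388, 0.1499]
eef_rot: [0.001, 0.696, 0.718, 0.001]
force: [0.3, 0.6, 0.3]
gripper_width: 0.0858
grip_force: 0.0
```

```bash
python3 go.py red
```

```text
t 14.525 p [ 0.589  -0.0388  0.1499] yaw 91.73 tilt 0.16 w 0.0858 gf 0.0 F [0.3 0.6 0.3] q [-0.07  0.17  0.07  1.48 -0.    1.47]
red units to go x y z: [ 2.324 -2.109  1.908]
```

Emit:
apply_moves --series '[{"fingers": 1, "x": 0.4, "y": -0.4, "z": 0, "twist": 0}, {"fingers": 1, "x": 0.6, "y": -0.6, "z": 0, "twist": 0}, {"fingers": 1, "x": 0.7, "y": -0.6, "z": 0, "twist": 0}, {"fingers": 1, "x": 0.45, "y": -0.4, "z": 0, "twist": 0}, {"fingers": 1, "x": 0.17, "y": -0.1, "z": 0, "twist": 0}]'

```text
time_s: 15.15
ee_pos: [0.4567, 0.0977, 0.1472]
eef_rot: [-0.0, 0.696, 0.718, -0.0]
force: [0.7, 0.1, 0.3]
gripper_width: 0.0855
grip_force: 0.0
```

Emit:
apply_moves --series '[{"fingers": 1, "x": 0, "y": 0, "z": 0.3, "twist": 0}, {"fingers": 1, "x": 0, "y": 0, "z": 0.3, "twist": 0}, {"fingers": 1, "x": 0, "y": 0, "z": 0.2, "twist": 0}, {"fingers": 1, "x": 0, "y": 0, "z": 0, "twist": 0}, {"fingers": 1, "x": 0, "y": 0, "z": 0, "twist": 0}]'

```text
time_s: 15.78
ee_pos: [0.4585, 0.0964, 0.1003]
eef_rot: [0.0, 0.697, 0.718, 0.0]
force: [0.3, 0.7, -0.5]
gripper_width: 0.0853
grip_force: 0.0
```

```bash
python3 go.py red
```

```text
t 15.775 p [0.4585 0.0964 0.1003] yaw 91.7 tilt 0.01 w 0.0853 gf 0.0 F [ 0.3  0.7 -0.5] q [ 0.21 -0.11 -0.31  1.38 -0.    1.75]
red units to go x y z: [0.006 0.004 1.088]
```

Emit:
apply_moves --series '[{"fingers": 1, "x": 0, "y": 0, "z": 0.3, "twist": 0}, {"fingers": 1, "x": 0, "y": 0, "z": 0.4, "twist": 0}, {"fingers": 1, "x": 0, "y": 0, "z": 0.3, "twist": 0}, {"fingers": 1, "x": 0, "y": 0, "z": 0.09, "twist": 0}, {"fingers": 1, "x": 0, "y": 0, "z": 0, "twist": 0}]'

```text
time_s: 16.4
ee_pos: [0.4581, 0.0967, 0.0346]
eef_rot: [-0.0, 0.696, 0.718, -0.0]
force: [0.2, -0.0, -0.4]
gripper_width: 0.0852
grip_force: 0.0
```

Emit:
apply_moves --series '[{"fingers": -1, "x": 0, "y": 0, "z": 0, "twist": 0}, {"fingers": -1, "x": 0, "y": 0, "z": 0, "twist": 0}, {"fingers": -1, "x": 0, "y": 0, "z": 0, "twist": 0}, {"fingers": -1, "x": 0, "y": 0, "z": 0, "twist": 0}, {"fingers": -1, "x": 0, "y": 0, "z": 0, "twist": 0}]'

```text
time_s: 17.02
ee_pos: [0.4586, 0.0967, 0.0354]
eef_rot: [0.0, 0.696, 0.718, 0.0]
force: [-0.9, -0.1, 5.4]
gripper_width: 0.0349
grip_force: 59.9
```

Emit:
apply_moves --series '[{"fingers": -1, "x": 0, "y": 0, "z": -0.2, "twist": 0}, {"fingers": -1, "x": 0, "y": 0, "z": -0.3, "twist": 0}, {"fingers": -1, "x": 0, "y": 0, "z": -0.3, "twist": 0}, {"fingers": -1, "x": 0, "y": 0, "z": -0.2, "twist": 0}, {"fingers": -1, "x": 0, "y": 0, "z": 0, "twist": 0}]'

```text
time_s: 17.65
ee_pos: [0.4588, 0.0968, 0.0959]
eef_rot: [0.001, 0.696, 0.718, 0.001]
force: [0.3, -0.4, -0.3]
gripper_width: 0.0344
grip_force: 59.8
```

```bash
python3 go.py b
```

```text
t 17.65 p [0.4588 0.0968 0.0959] yaw 91.73 tilt 0.11 w 0.0344 gf 59.81183145660907 F [ 0.3 -0.4 -0.3] q [ 0.21 -0.11 -0.32  1.37 -0.    1.75]
b units to go x y z: [-0.989  2.17   0.878]
```

Emit:
apply_moves --series '[{"fingers": -1, "x": -0.2, "y": 0.4, "z": 0, "twist": 0}, {"fingers": -1, "x": -0.3, "y": 0.7, "z": 0, "twist": 0}, {"fingers": -1, "x": -0.3, "y": 0.7, "z": 0, "twist": 0}, {"fingers": -1, "x": -0.19, "y": 0.37, "z": 0, "twist": 0}, {"fingers": -1, "x": 0, "y": 0, "z": 0, "twist": 0}]'

```text
time_s: 18.27
ee_pos: [0.5906, 0.0404, 0.0932]
eef_rot: [-0.001, 0.697, 0.717, -0.001]
force: [-1.0, 0.6, -0.5]
gripper_width: 0.0341
grip_force: 60.1
```

Emit:
apply_moves --series '[{"fingers": -1, "x": 0, "y": 0, "z": 0.3, "twist": 0}, {"fingers": -1, "x": 0, "y": 0, "z": 0.3, "twist": 0}, {"fingers": -1, "x": 0, "y": 0, "z": 0.15, "twist": 0}, {"fingers": -1, "x": 0, "y": 0, "z": 0.05, "twist": 0}, {"fingers": -1, "x": 0, "y": 0, "z": 0, "twist": 0}]'

```text
time_s: 18.9
ee_pos: [0.5901, 0.0413, 0.0468]
eef_rot: [0.0, 0.696, 0.718, 0.0]
force: [-0.7, 0.0, -0.4]
gripper_width: 0.0345
grip_force: 60.1
```

```bash
python3 go.py b
```

```text
t 18.9 p [0.5901 0.0413 0.0468] yaw 91.74 tilt 0.01 w 0.0345 gf 60.139912432059646 F [-0.7  0.  -0.4] q [ 0.07  0.2  -0.09  1.28  0.    1.61]
b units to go x y z: [0.001 0.012 0.056]
```

Emit:
apply_moves --series '[{"fingers": -1, "x": 0, "y": 0.01, "z": 0.02, "twist": 0}, {"fingers": -1, "x": 0, "y": 0, "z": 0.02, "twist": 0}, {"fingers": -1, "x": 0, "y": 0, "z": 0.01, "twist": 0}, {"fingers": -1, "x": 0, "y": 0, "z": 0, "twist": 0}, {"fingers": -1, "x": 0, "y": 0, "z": 0, "twist": 0}]'

```text
time_s: 19.52
ee_pos: [0.5907, 0.0412, 0.0437]
eef_rot: [-0.0, 0.696, 0.718, 0.0]
force: [-1.0, -0.1, -1.4]
gripper_width: 0.0347
grip_force: 60.1
```

```bash
python3 go.py b
```

```text
t 19.525 p [0.5907 0.0412 0.0437] yaw 91.73 tilt 0.0 w 0.0347 gf 60.140081690624356 F [-1.  -0.1 -1.4] q [ 0.07  0.2  -0.09  1.28  0.    1.61]
b units to go x y z: [0.003 0.002 0.004]
```

Emit:
apply_moves --series '[{"fingers": -1, "x": 0, "y": 0, "z": 0.01, "twist": 0}, {"fingers": -1, "x": 0, "y": 0, "z": 0, "twist": 0}, {"fingers": -1, "x": 0, "y": 0, "z": 0, "twist": 0}, {"fingers": -1, "x": 0, "y": 0, "z": 0, "twist": 0}, {"fingers": -1, "x": 0, "y": 0, "z": 0, "twist": 0}]'

```text
time_s: 20.15
ee_pos: [0.5908, 0.0412, 0.0435]
eef_rot: [0.0, 0.696, 0.718, 0.0]
force: [-2.1, -0.3, 5.2]
gripper_width: 0.0343
grip_force: 60.7
```

Emit:
apply_moves --series '[{"fingers": 1, "x": 0, "y": 0, "z": 0, "twist": 0}, {"fingers": 1, "x": 0, "y": 0, "z": 0, "twist": 0}, {"fingers": 1, "x": 0, "y": 0, "z": 0, "twist": 0}, {"fingers": 1, "x": 0, "y": 0, "z": 0, "twist": 0}, {"fingers": 1, "x": 0, "y": 0, "z": 0, "twist": 0}]'

```text
time_s: 20.78
ee_pos: [0.5907, 0.0412, 0.043]
eef_rot: [-0.0, 0.696, 0.718, -0.0]
force: [-0.1, -0.4, -0.3]
gripper_width: 0.0853
grip_force: 0.0
```

Emit:
apply_moves --series '[{"fingers": 1, "x": 0, "y": 0, "z": -0.3, "twist": 0}, {"fingers": 1, "x": 0, "y": 0, "z": -0.5, "twist": 0}, {"fingers": 1, "x": 0, "y": 0, "z": -0.5, "twist": 0}, {"fingers": 1, "x": 0, "y": 0, "z": -0.3, "twist": 0}, {"fingers": 1, "x": 0, "y": 0, "z": 0, "twist": 0}]'

```text
time_s: 21.4
ee_pos: [0.5915, 0.0413, 0.1409]
eef_rot: [0.001, 0.696, 0.718, 0.001]
force: [-0.6, -0.5, -0.8]
gripper_width: 0.0851
grip_force: 0.0
```

```bash
python3 go.py blk
```

```text
t 21.4 p [0.5915 0.0413 0.1409] yaw 91.73 tilt 0.16 w 0.0851 gf 0.0 F [-0.6 -0.5 -0.8] q [0.07 0.17 0.06 1.46 0.   1.61]
blk units to go x y z: [ 3.903 -2.186  1.909]
```

Emit:
apply_moves --series '[{"fingers": 1, "x": 0.4, "y": -0.2, "z": 0, "twist": 0}, {"fingers": 1, "x": 0.6, "y": -0.35, "z": 0, "twist": 0}, {"fingers": 1, "x": 0.7, "y": -0.4, "z": 0, "twist": 0}, {"fingers": 1, "x": 0.7, "y": -0.4, "z": 0, "twist": 0}, {"fingers": 1, "x": 0.7, "y": -0.4, "z": 0, "twist": 0}]'

```text
time_s: 22.02
ee_pos: [0.4787, 0.2249, 0.1377]
eef_rot: [-0.0, 0.696, 0.718, -0.001]
force: [0.7, 0.6, -0.4]
gripper_width: 0.0851
grip_force: 0.0
```

Emit:
apply_moves --series '[{"fingers": 1, "x": 0.5, "y": -0.3, "z": 0, "twist": 0}, {"fingers": 1, "x": 0.3, "y": -0.13, "z": 0, "twist": 0}, {"fingers": 1, "x": 0, "y": 0, "z": 0.3, "twist": 0}, {"fingers": 1, "x": 0, "y": 0, "z": 0.3, "twist": 0}, {"fingers": 1, "x": 0, "y": 0, "z": 0, "twist": 0}]'

```text
time_s: 22.65
ee_pos: [0.4523, 0.2697, 0.1005]
eef_rot: [-0.0, 0.697, 0.717, -0.002]
force: [0.3, 0.4, 0.8]
gripper_width: 0.0857
grip_force: 0.0
```

```bash
python3 go.py blk
```

```text
t 22.65 p [0.4523 0.2697 0.1005] yaw 91.65 tilt 0.23 w 0.0857 gf 0.0 F [0.3 0.4 0.8] q [ 0.54  0.03 -0.17  1.38 -0.    2.08]
blk units to go x y z: [0.031 0.027 1.241]
```

Emit:
apply_moves --series '[{"fingers": 1, "x": 0, "y": 0, "z": 0.3, "twist": 0}, {"fingers": 1, "x": 0, "y": 0, "z": 0.4, "twist": 0}, {"fingers": 1, "x": 0, "y": 0, "z": 0.3, "twist": 0}, {"fingers": 1, "x": 0, "y": 0, "z": 0.2, "twist": 0}, {"fingers": 1, "x": 0, "y": 0, "z": 0, "twist": 0}]'

```text
time_s: 23.28
ee_pos: [0.4525, 0.2709, 0.0303]
eef_rot: [-0.0, 0.696, 0.718, -0.001]
force: [-1.0, -0.1, 0.1]
gripper_width: 0.0856
grip_force: 0.0
```

```bash
python3 go.py blk
```

```text
t 23.275 p [0.4525 0.2709 0.0303] yaw 91.72 tilt 0.08 w 0.0856 gf 0.0 F [-1.  -0.1  0.1] q [ 0.54  0.06 -0.27  1.24 -0.    2.08]
blk units to go x y z: [0.008 0.018 0.071]
```

Emit:
apply_moves --series '[{"fingers": 1, "x": 0, "y": 0.01, "z": 0.04, "twist": 0}, {"fingers": -1, "x": 0, "y": 0, "z": 0, "twist": 0}, {"fingers": -1, "x": 0, "y": 0, "z": 0, "twist": 0}, {"fingers": -1, "x": 0, "y": 0, "z": 0, "twist": 0}, {"fingers": -1, "x": 0, "y": 0, "z": 0, "twist": 0}]'

```text
time_s: 23.9
ee_pos: [0.4537, 0.2714, 0.0293]
eef_rot: [0.0, 0.696, 0.718, 0.0]
force: [-0.2, -0.9, 4.2]
gripper_width: 0.0304
grip_force: 59.6
```

Emit:
apply_moves --series '[{"fingers": -1, "x": 0, "y": 0, "z": 0, "twist": 0}, {"fingers": -1, "x": 0, "y": 0, "z": 0, "twist": 0}, {"fingers": -1, "x": 0, "y": 0, "z": 0, "twist": 0}, {"fingers": -1, "x": 0, "y": 0, "z": 0, "twist": 0}, {"fingers": -1, "x": 0, "y": 0, "z": 0, "twist": 0}]'

```text
time_s: 24.52
ee_pos: [0.4537, 0.2714, 0.0292]
eef_rot: [0.0, 0.696, 0.718, 0.0]
force: [-1.3, -0.5, 5.8]
gripper_width: 0.0306
grip_force: 59.7
```

Emit:
apply_moves --series '[{"fingers": -1, "x": 0, "y": 0, "z": -0.2, "twist": 0}, {"fingers": -1, "x": 0, "y": 0, "z": -0.3, "twist": 0}, {"fingers": -1, "x": 0, "y": 0, "z": -0.3, "twist": 0}, {"fingers": -1, "x": 0, "y": 0, "z": -0.2, "twist": 0}, {"fingers": -1, "x": 0, "y": 0, "z": 0, "twist": 0}]'

```text
time_s: 25.15
ee_pos: [0.4541, 0.2715, 0.09]
eef_rot: [0.0, 0.696, 0.718, 0.001]
force: [0.5, 0.1, -0.9]
gripper_width: 0.0302
grip_force: 59.3
```

```bash
python3 go.py a
```

```text
t 25.15 p [0.4541 0.2715 0.09  ] yaw 91.73 tilt 0.12 w 0.0302 gf 59.276946103200316 F [ 0.5  0.1 -0.9] q [ 0.54  0.03 -0.19  1.35 -0.    2.08]
a units to go x y z: [-2.567  2.241  0.927]
```

Emit:
apply_moves --series '[{"fingers": -1, "x": -0.4, "y": 0.35, "z": 0, "twist": 0}, {"fingers": -1, "x": -0.6, "y": 0.55, "z": 0, "twist": 0}, {"fingers": -1, "x": -0.7, "y": 0.6, "z": 0, "twist": 0}, {"fingers": -1, "x": -0.55, "y": 0.45, "z": 0, "twist": 0}, {"fingers": -1, "x": -0.32, "y": 0.29, "z": 0, "twist": 0}]'

```text
time_s: 25.78
ee_pos: [0.5932, 0.1194, 0.0878]
eef_rot: [-0.0, 0.697, 0.717, -0.001]
force: [-0.9, 0.4, -0.5]
gripper_width: 0.0301
grip_force: 59.4
```

Emit:
apply_moves --series '[{"fingers": -1, "x": 0, "y": 0, "z": 0, "twist": 0}, {"fingers": -1, "x": 0, "y": 0, "z": 0.3, "twist": 0}, {"fingers": -1, "x": 0, "y": 0, "z": 0.3, "twist": 0}, {"fingers": -1, "x": 0, "y": 0, "z": 0.2, "twist": 0}, {"fingers": -1, "x": 0, "y": 0, "z": 0, "twist": 0}]'

```text
time_s: 26.4
ee_pos: [0.5916, 0.1214, 0.0393]
eef_rot: [-0.001, 0.696, 0.718, -0.001]
force: [0.9, 0.5, -0.2]
gripper_width: 0.0301
grip_force: 59.5
```

```bash
python3 go.py a
```

```text
t 26.4 p [0.5916 0.1214 0.0393] yaw 91.77 tilt 0.11 w 0.0301 gf 59.48665679432452 F [ 0.9  0.5 -0.2] q [ 0.2   0.24 -0.06  1.28  0.    1.74]
a units to go x y z: [0.004 0.028 0.08 ]
```

Emit:
apply_moves --series '[{"fingers": -1, "x": 0, "y": 0.02, "z": 0, "twist": 0}, {"fingers": -1, "x": 0, "y": 0, "z": 0.02, "twist": 0}, {"fingers": -1, "x": 0, "y": 0, "z": 0.01, "twist": 0}, {"fingers": -1, "x": 0, "y": 0, "z": 0, "twist": 0}, {"fingers": -1, "x": 0, "y": 0, "z": 0, "twist": 0}]'

```text
time_s: 27.02
ee_pos: [0.5937, 0.1211, 0.039]
eef_rot: [0.0, 0.696, 0.718, 0.0]
force: [-0.5, -0.0, -0.5]
gripper_width: 0.0302
grip_force: 59.5
```

```bash
python3 go.py a
```

```text
t 27.025 p [0.5937 0.1211 0.039 ] yaw 91.73 tilt 0.01 w 0.0302 gf 59.48768399655819 F [-0.5 -0.  -0.5] q [ 0.2   0.24 -0.06  1.27 -0.    1.74]
a units to go x y z: [ 0.01  -0.008  0.074]
```

Emit:
apply_moves --series '[{"fingers": -1, "x": 0.01, "y": 0, "z": 0.01, "twist": 0}, {"fingers": -1, "x": 0, "y": 0, "z": 0.01, "twist": 0}, {"fingers": -1, "x": 0, "y": 0, "z": 0.01, "twist": 0}, {"fingers": -1, "x": 0, "y": 0, "z": 0, "twist": 0}, {"fingers": -1, "x": 0, "y": 0, "z": 0, "twist": 0}]'

```text
time_s: 27.65
ee_pos: [0.5937, 0.1218, 0.0373]
eef_rot: [0.0, 0.696, 0.718, 0.0]
force: [-0.9, 0.7, 2.9]
gripper_width: 0.0297
grip_force: 59.8
```

```bash
python3 go.py a
```

```text
t 27.65 p [0.5937 0.1218 0.0373] yaw 91.73 tilt 0.01 w 0.0297 gf 59.78069404140115 F [-0.9  0.7  2.9] q [ 0.2   0.24 -0.06  1.27  0.    1.74]
a units to go x y z: [-0.001 -0.008  0.046]
```

Contact. I'll release, rise, and back toward the robot so the view is clear.

Emit:
apply_moves --series '[{"fingers": 1, "x": 0, "y": 0, "z": 0, "twist": 0}, {"fingers": 1, "x": 0, "y": 0, "z": 0, "twist": 0}, {"fingers": 1, "x": 0, "y": 0, "z": 0, "twist": 0}, {"fingers": 1, "x": 0, "y": 0, "z": 0, "twist": 0}, {"fingers": 1, "x": 0, "y": 0, "z": 0, "twist": 0}]'

```text
time_s: 28.28
ee_pos: [0.5937, 0.1217, 0.0371]
eef_rot: [-0.0, 0.696, 0.718, -0.0]
force: [0.3, 0.1, 0.9]
gripper_width: 0.0853
grip_force: 0.0
```

Emit:
apply_moves --series '[{"fingers": 1, "x": 0, "y": 0, "z": -0.3, "twist": 0}, {"fingers": 1, "x": 0, "y": 0, "z": -0.6, "twist": 0}, {"fingers": 1, "x": 0, "y": 0, "z": -0.7, "twist": 0}, {"fingers": 1, "x": 0, "y": 0, "z": -0.7, "twist": 0}, {"fingers": 1, "x": 0, "y": 0, "z": -0.3, "twist": 0}]'

```text
time_s: 28.9
ee_pos: [0.5944, 0.1219, 0.1971]
eef_rot: [0.001, 0.696, 0.718, 0.002]
force: [0.9, -0.5, 0.0]
gripper_width: 0.0856
grip_force: 0.0
```

Emit:
apply_moves --series '[{"fingers": 1, "x": 0, "y": -0.5, "z": 0, "twist": 0}, {"fingers": 1, "x": 0, "y": -0.7, "z": 0, "twist": 0}, {"fingers": 1, "x": 0, "y": -0.7, "z": 0, "twist": 0}, {"fingers": 1, "x": 0, "y": -0.7, "z": 0, "twist": 0}, {"fingers": 1, "x": 0, "y": -0.6, "z": 0, "twist": 0}]'

```text
time_s: 29.52
ee_pos: [0.4001, 0.1158, 0.193]
eef_rot: [-0.0, 0.696, 0.718, -0.0]
force: [-0.1, 1.4, 1.8]
gripper_width: 0.0853
grip_force: 0.0
```

Run:
```python
from rig import *
import cv2,numpy as np
for n,(y0,x0) in(('top',(140,160)),('scene',(120,160))):
    c=capture(n)['img'][:,:,::-1][y0:y0+140,x0:x0+200]
    cv2.imwrite(f'pics/f{n}.png',cv2.resize(c,None,fx=4,fy=4,interpolation=cv2.INTER_CUBIC))
```

```text
(no output)
```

View pics/ftop.png

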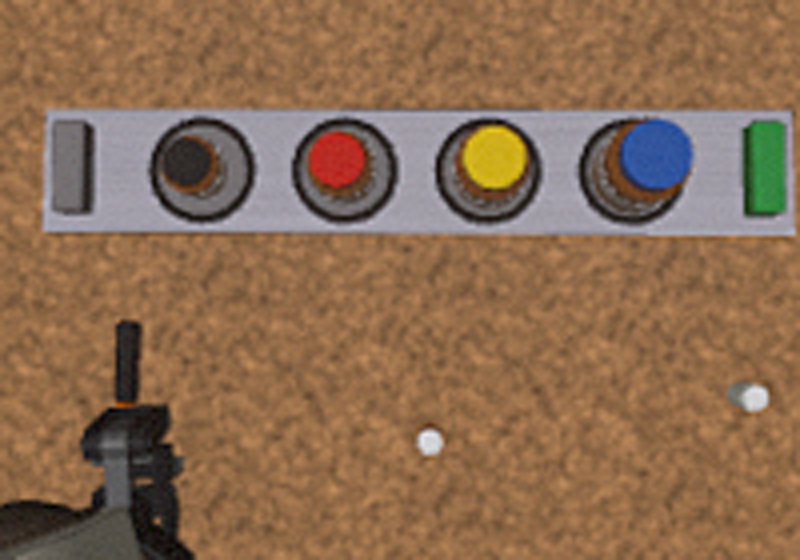

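View pics/fscene.png

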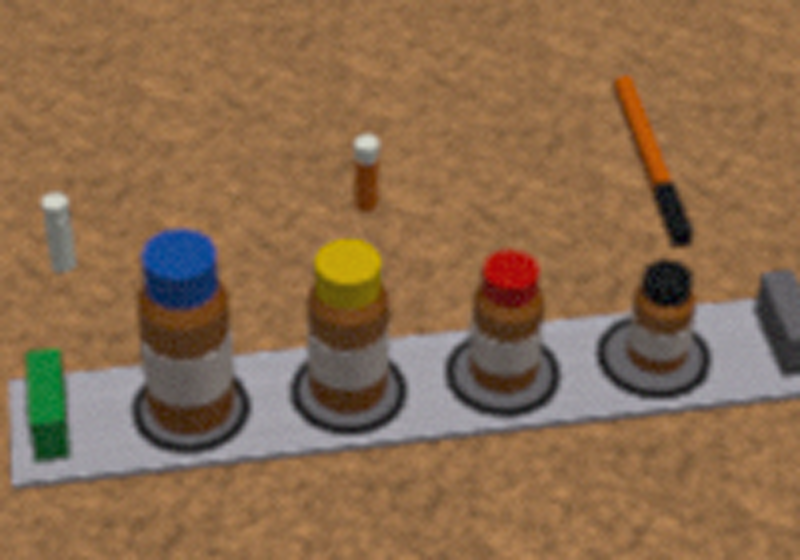

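Both views show all four bottles upright, each within its ring, in the right order. In the top view the caps are at blue (656,155), yellow (494,158), red (337,160) and black (187,163). I'll check the centring numerically.

Run:
```python
from h import *
S=[(.5862,-.1183),(.5884,-.0386),(.5908,.0414),(.5932,.1217)]
for a,b,h,s in zip([(656,155),(494,158),(337,160),(187,163)],[(180,254),(348,264),(511,272),(667,281)],[.112,.096,.08,.064],S):
    f=lambda m,x,y:((m[0]+.5)/4-.5+x,(m[1]+.5)/4-.5+y)
    A=f(a,160,140);B=f(b,160,120);X=tri(A,B)
    print(X.round(4),'err mm',((X[:2]-s)*1e3).round(1),((ray('top',A,h)-s)*1e3).round(1),((ray('scene',B,h)-s)*1e3).round(1))
```

```text
[ 0.5851 -0.1175  0.1122] err mm [-1.1  0.8] [-0.9  1.5] [-1.4  0.4]
[ 0.5875 -0.0385  0.0948] err mm [-0.9  0.1] [-0.8  0.9] [ 0.2 -0.7]
[0.5903 0.0417 0.0786] err mm [-0.5  0.3] [-0.5  1. ] [ 0.8 -0.6]
[0.5927 0.1223 0.0611] err mm [-0.5  0.6] [-0.7  0.6] [ 2.4 -1. ]
```

All four are centred within about 1 mm, and their heights match bottles standing upright.

```bash
python3 -c "
from rig import *
print(job_done())"
```

```text
the job is handed in; nothing more can be done
None
```

The four bottles stand upright and released on their spots in height order: blue by the green block, then yellow, red, and black by the grey block, each measured within about 1.5 mm of centre. The arm is clear of them, and the job was handed in at about 30 s.

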